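Change the blade of the tag cutter and switch it back to cutting

ROBOT

A 6-joint arm with a two-finger parallel gripper is mounted at the origin on the work surface. World frame = base frame: x ahead of the robot, y to its left, z up, the work surface at z = 0. Lengths are in mm, angles in rad, forces in N, time in s.
With the tool pointing down it reaches from about 375 to 900 mm from the base axis. Payload 3.1 kg.
Tool frame: the origin (TCP) lies between the finger pads; the fingertips stand 19 mm ahead of it and the grasp point (between the pads) is the TCP (env.tip_extent is the distance from the TCP to the fingertips, in mm); z points along the fingers, y is the line along which they close (so a half turn about z gives the same grasp; the last joint's range is limited). The gripper opens to 87 mm and grips with 3 to 60 N. Pads are 19 mm wide; open, the fingers measure 117 mm over their backs; the gripper's body (75 mm by 190 mm) begins 51 mm behind the grasp point.
Start: joints at [-1.446, 0.527, 1.433, -0, 1.181, -0.178], TCP at [186.394, -596.535, 241.548] pointing down, gripper open.
Joint ranges: [-3.08, 3.08], [-0.75, 2.2], [0.22, 2.44], [-1.43, 4.57], [0, 2.65], [-2.85, 2.85]. Speed limits (rad/s): [2.79, 2.79, 3.14, 3.14, 3.14, 3.14].

INTERFACE

Orientations are given as a unit quaternion [x, y, z, w].
In Python, from plant import env gives the robot as it stands.
- The arm moves only by the tool jog_arm, never from a script. Its argument "series" is a list of rows, each an object of numbers: "tx", "ty", "tz": the shift along the tool's x, y, z in mm; "rx", "ry", "rz": the turn, a rotation vector about the tool's x, y, z in degrees; "jaw": the closure, from 0 (fully open) to 1 (shut). A call has 1 to 5 rows; each row shifts and turns the commanded pose from where the row before left it, along the tool's axes as they then stand; what a row does not reach is not made up. A row lasts 1/10 s, in which the tool goes at most 50 mm and 8.59 degrees, less where a joint would pass 70% of its speed; a pose out of reach is approached as far as the arm can. A call is refused whole if a number of a shift passes 50 or a number of a turn 8.59, either way. A call with a gripper value outside its range is refused whole. The fingers move at their own pace and stop on an object; "grip_force" is the grip in N (left out, the last holds). Time passes only in rows, so rows that do not move let the fingers close. It gives the time, the measured TCP pose, the force, the opening and the grip force at its end, in the units of the state.
- env.sense(): the state, without advancing time (a new reading comes with each control period).
- env.capture(name): name is "scene" or "top"; returns the picture (480x640x3 uint8, red, green, blue); there is no depth.
- env.calibration(name): a dict with "mtx" (3x3 intrinsics, pixels), "dist" ([k1, k2, p1, p2, k3] as OpenCV has them; the pictures are not rectified), "cam_to_world" (4x4, takes a point from camera to world coordinates). Camera axes: x right, y down, z forward; pixel columns grow to the right and rows downward; lengths in mm; the calibration is good to about 2 mm. A picture is of the moment at which its call begins. calibration takes no time and is no camera call.
- env.hand_in(): hands the job in; it is judged then, once.
Trained networks look in the newest picture that a camera, given by its name, has taken for a name from the list of things; names that differ only in an ending like _2 or _b are one class to them, and where a whole thing is asked for, a point or a joint stands for the part that bears it (a point fixed in the world has none). Each returns a list of dicts, best first, with "score" (0 to 1); they miss things now and then, are a little off and sometimes report something else, mostly with a low value. They report only what shows in the picture. A call takes as long as a camera call. They do not tell look-alikes from the thing itself.
- env.find_in(thing, camera): "rect" ([centre column, centre row, width, height] as shares, 0 to 1, of the picture: columns of its width, rows of its height, round what is visible of it).
- env.silhouettes(thing, camera): "region" (480x640 bool, what is visible of it) and "rect" ([centre column, centre row, width, height] as shares, 0 to 1, of the picture: columns of its width, rows of its height, round what is visible of it).
The state is a dict: "clock": time; "q": joint angles; "joint_vel": joint speeds; "tau": joint torques, N m; "tcp_pos": TCP position; "tool_rot": TCP orientation; "contact_force": force on the tool from outside, world axes, zero at the start; "wrist_torque": the same for the moment, N m; "width": finger opening in mm; "grip_force": force on a finger pad.
Only numpy, scipy, OpenCV 4.12 (cv2) and the standard library are available. Lean on these libraries where they do the work, as an engineer would, in place of code of your own. Each camera call takes 0.05 s, during which the arm holds its last target. There are 200 camera calls.

TASK

Change the blade of the laundry's tag cutter: take the worn blade out of the bed and lay it flat in the grey tray, then lay the new blade from the bench flat in the bed with its notch over the pin; lay the blades down, do not drop them. After that press the key with the round button on its cap fully down so that it latches and the plain key, which is down now, pops up; do not push the other two keys down and leave the other things on the bench where they are.

Things in the scene. Friction and masses are not known exactly. Their poses are not given: they have to be found in the camera images.
- cutter: White tag cutter, fixed. Origin: deck centre at bench height; x away from the robot at yaw 0. Deck 200 (x) x 310 (y) mm, 50 mm high; housing behind it (x 100 to 140) 75 mm high. Blade bed along x at y = 88 mm. Four keys in a row at x = 0, y = -118, -84, -50, -16 mm, their order varies. Unused knob, 28 mm across, 18 mm high, on the deck at x 65, y 28 mm.
- bed (a point): Centre of the floor of the blade bed, 52 mm above the bench, axes as the cutter's. The bed is a shallow pocket 156 (x) x 49 mm inside; its rim is 6 mm wide and stands 8 mm above the floor. A blade is home with its origin here and its x axis along the cutter's (notch end at +x); it then has 2 to 3 mm of play.
- pin (a point): Top of the bed's locating pin, 8 mm in diameter, 12 mm above the bed's floor, 61 mm from the bed's centre along the cutter's +x.
- worn_blade: Steel blade 150 x 44 x 5 mm, about 0.25 kg. Origin: centre of its underside; x along its length. At the +x end an open notch, 12 mm wide, 24 mm deep, in the middle of the short edge; the -x end is the thinner cutting edge. Black grip rib on top over the origin: 50 mm along x, 14 mm wide, from 5 to 30 mm above the underside. Worn blade: home in the bed at the start.
- new_blade: Steel blade 150 x 44 x 5 mm, about 0.25 kg. Origin: centre of its underside; x along its length. At the +x end an open notch, 12 mm wide, 24 mm deep, in the middle of the short edge; the -x end is the thinner cutting edge. Black grip rib on top over the origin: 50 mm along x, 14 mm wide, from 5 to 30 mm above the underside. New blade: on the bench left or right of the cutter, yaw within 1.5.
- tray: Grey plastic scrap tray, fixed, on the bench on the other side of the cutter from the new blade: 210 (x) x 150 (y) x 30 mm, walls and floor 5 mm. Origin: centre of its underside.
- tray_in (a point): Centre of the tray's inner floor, 5 mm above the bench; axes as the tray's.
- key_round (a joint): The key to press: white like the others, with a round black button 20 mm across, 4 mm high, amid its cap. 0 = up, grows in m as pressed; 0.0142 = latched down, 0.0174 = end stop. Interlocked bank: a key pressed beyond 0.0155 latches when let go, and on its way releases the key that was down, which pops up. Takes about 2 to 4 N, more only at the end stop.
- key_round_top (a point): Round-button key: centre of the top face of its cap (60 mm along the cutter's x, 24 mm along its y), the 4 mm button standing on it. Up, this point is 74 mm above the bench (24 mm above the deck); it sinks with the key.
- key_plain (a joint): The key with a bare flat cap; it is latched down at the start. 0 = up, grows in m as pressed; 0.0142 = latched down, 0.0174 = end of travel. 
- key_plain_top (a point): Plain key: centre of the top face of its cap (60 mm along the cutter's x, 24 mm along its y), nothing on it. Up, this point is 74 mm above the bench (24 mm above the deck); it sinks with the key.
- key_rib (a joint): The key with one black rib (50 x 6 x 4 mm) along its cap; up at the start, not to be pressed. 0 = up, grows in m as pressed; 0.0142 = latched down, 0.0174 = end of travel. 
- key_rib_top (a point): Ribbed key: centre of the top face of its cap (60 mm along the cutter's x, 24 mm along its y), the 4 mm rib standing on it. Up, this point is 74 mm above the bench (24 mm above the deck); it sinks with the key.
- key_cross (a joint): The key with two short black bars (22 x 6 x 4 mm) across its cap; up at the start, not to be pressed. 0 = up, grows in m as pressed; 0.0142 = latched down, 0.0174 = end of travel. 
- key_cross_top (a point): Two-bar key: centre of the top face of its cap (60 mm along the cutter's x, 24 mm along its y), the 4 mm bars standing on it. Up, this point is 74 mm above the bench (24 mm above the deck); it sinks with the key.
- token_jar: Bystander: loose glass jar, 54 mm across, 60 mm high, beside the new blade (its axis about 78 mm from the blade's, on the blade's +y side). Origin: centre of its underside.
- lint_brush: Bystander: loose lint brush, 150 mm long, 42 mm wide, 20 mm high, lying about parallel to the new blade (78 mm from it, on its -y side). Origin: centre of its underside.
- detergent: Bystander: loose white detergent bottle, 68 mm across, 170 mm high, nearer the robot than the cutter, on the left. Origin: centre of its underside.
- softener: Bystander: loose white bottle, 62 mm across, 130 mm high, nearer the robot than the cutter, on the right. Origin: centre of its underside.
- mug: Bystander: loose white mug, 76 mm across, 85 mm high, far left. Origin: centre of its underside.
- spray_can: Bystander: loose can, 56 mm across, 160 mm high, far right. Origin: centre of its underside.
- dumbbell: Bystander: small black dumbbell, 170 x 62 x 62 mm, at the left edge of the bench. Origin: centre of its underside.
There are look-alikes about, which are no part of the job. What is shaped like the new_blade but brown or pink is not meant. What is shaped like the worn_blade but blue is not meant.

How it is judged (in metres and radians):
On the way, in this order (a step that is already met when the one before it is completed fails the run):
1. the worn blade lies flat in the tray, let go (x of worn_blade in the frame of tray_in between -0.05 and 0.05 m and y of worn_blade in the frame of tray_in between -0.06 and 0.06 m and z of worn_blade in the frame of tray_in between -0.006 and 0.006 m and angle between worn_blade's own z axis and vertical below 0.08 rad and contact force between the fingers and worn_blade below 0.1 N and linear speed of worn_blade below 0.03 m/s), for 0.2 s.
2. the new blade lies flat in the bed with its notch over the pin, let go (x of new_blade in the frame of bed between -0.006 and 0.006 m and y of new_blade in the frame of bed between -0.006 and 0.006 m and z of new_blade in the frame of bed between -0.0035 and 0.0035 m and angle between new_blade's own z axis and vertical below 0.03 rad and angle between the x axis of new_blade and the x axis of cutter, either way round below 0.12 rad and contact force between the fingers and new_blade below 0.1 N and linear speed of new_blade below 0.03 m/s), for 0.2 s.
3. the round-button key is latched down and the plain key has popped up (value of joint key_round above 0.0115 m and velocity of joint key_round below 0.02 m/s and value of joint each of key_plain, key_rib, key_cross below 0.003 m), for 0.2 s.
At the end, for the whole second after the job is handed in: Worn blade flat on the tray floor, origin within 50 x 60 mm of its centre; new blade flat in the bed, notch round the pin, origin within 6 mm (3.5 mm in height), turned under 0.12 rad; round-button key down over 11.5 mm, the other keys up (under 3 mm); all at rest (all of step 3 and x of worn_blade in the frame of tray_in between -0.05 and 0.05 m and y of worn_blade in the frame of tray_in between -0.06 and 0.06 m and z of worn_blade in the frame of tray_in between -0.006 and 0.006 m and angle between worn_blade's own z axis and vertical below 0.08 rad and x of new_blade in the frame of bed between -0.006 and 0.006 m and y of new_blade in the frame of bed between -0.006 and 0.006 m and z of new_blade in the frame of bed between -0.0035 and 0.0035 m and angle between new_blade's own z axis and vertical below 0.03 rad and angle between the x axis of new_blade and the x axis of cutter, either way round below 0.12 rad and linear speed of each of worn_blade, new_blade below 0.02 m/s); the robot touches nothing.
It fails at once if the ribbed key is pressed down (more than 7 mm) (value of joint key_rib above 0.007 m).
It fails at once if the two-bar key is pressed down (more than 7 mm) (value of joint key_cross above 0.007 m).
It fails at once if a blade is dropped: falls free faster than 0.5 m/s ((contact force between the fingers and worn_blade below 0.1 N and linear speed of worn_blade above 0.5 m/s) or (contact force between the fingers and new_blade below 0.1 N and linear speed of new_blade above 0.5 m/s)).
It fails at once if a bystander is shifted more than 30 mm or knocked over (distance of any of token_jar, lint_brush, detergent, softener, mug, spray_can, dumbbell from where it was at the start of the episode above 0.03 m or angle between any of token_jar, lint_brush, detergent, softener, mug, spray_can, dumbbell's own z axis and vertical above 0.5 rad).
It also fails if it takes over 72 s, if anything falls off the work surface, if the arm or the gripper's body presses on something with over 40 N, if the wrist force passes 120 N, or if a joint passes its speed limit or range.

## Working session

There is one attempt and no reset: what is moved stays moved. The work goes in short steps, Python scripts to look and compute and a tool call to move; the robot and the scene stay as the last step left them, time stands still between calls to the robot, and variables do not carry over. Pictures are saved under pics/ and viewed, at most 10 in all, crops included, and the job is handed in when it is done.

Besides the shell and the picture viewer there is one more tool, called after "Emit:" as name(argument=value, ...) on one line, values as JSON. jog_arm: Moves the arm, as the interface text tells. Its arguments: {"type":"object","properties":{"series":{"type":"array","items":{"type":"object","properties":{"tx":{"type":"number"},"ty":{"type":"number"},"tz":{"type":"number"},"rx":{"type":"number"},"ry":{"type":"number"},"rz":{"type":"number"},"jaw":{"type":"number"}}}},"grip_force":{"type":"number"}},"required":["series"]}

```bash
mkdir -p pics; ls; python3 - <<'E'
from plant import env
import cv2,numpy as np
for n in("scene","top"):
    cv2.imwrite(f"pics/{n}0.png",env.capture(n)[:,:,::-1])
    c=env.calibration(n);print(n,np.round(c["mtx"],1).tolist(),np.round(c["dist"],3),np.round(c["cam_to_world"],3).tolist())
s=env.sense();print({k:np.round(v,3).tolist() for k,v in s.items()})
E
```

```text
pics
scene [[503.0, 0.0, 324.1], [0.0, 503.0, 234.1], [0.0, 0.0, 1.0]] [0.048 0.    0.    0.    0.   ] [[0.429, 0.553, -0.714, 1366.322], [0.903, -0.251, 0.348, -393.664], [0.013, -0.794, -0.608, 858.969], [0.0, 0.0, 0.0, 1.0]]
top [[573.2, 0.0, 328.1], [0.0, 573.2, 247.2], [0.0, 0.0, 1.0]] [-0.095  0.     0.     0.     0.   ] [[-0.008, -0.988, 0.155, 225.767], [-1.0, 0.009, 0.009, 38.653], [-0.011, -0.154, -0.988, 1754.885], [0.0, 0.0, 0.0, 1.0]]
{'clock': 0.1, 'q': [-1.447, 0.528, 1.434, 0.0, 1.181, -0.179], 'joint_vel': [-0.001, -0.001, -0.001, 0.0, 0.001, -0.001], 'tau': [-0.001, -44.099, -17.715, 0.063, 0.053, -0.0], 'tcp_pos': [186.321, -595.944, 240.654], 'tool_rot': [0.989, 0.151, 0.0, -0.001], 'contact_force': [0.374, 0.998, -0.617], 'wrist_torque': [-0.027, 0.003, -0.004], 'grip_force': 0.0, 'width': 87.351}
```

View pics/top0.png

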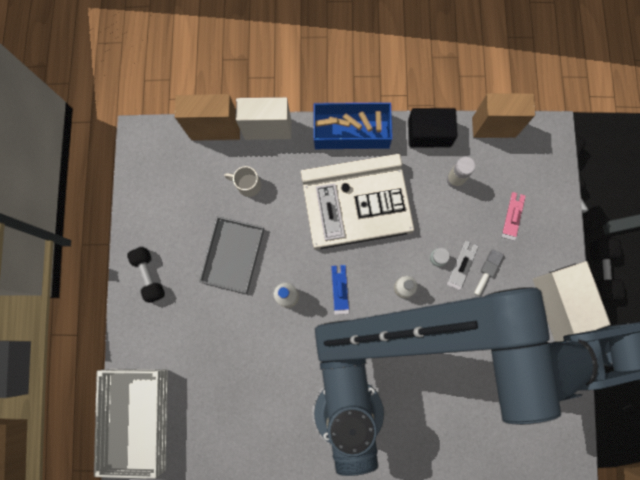

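View pics/scene0.png

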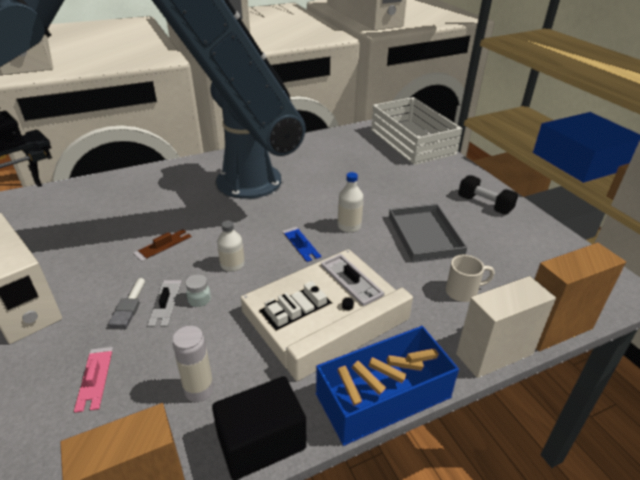

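The top view shows the cutter at (357,202), the worn blade in the bed at (329,210) and the tray at (234,256). The grey blade at (463,264) lies between the jar (441,257) and the brush (488,270). Its look-alikes are pink (513,215), blue (340,288) and brown (scene (163,243)). Only the grey one fits the description, so I'll confirm it in enlarged crops.

```bash
cat > h.py <<'E'
from plant import env
import cv2,numpy as np
from scipy.optimize import least_squares
from scipy.spatial.transform import Rotation as R
C={n:env.calibration(n) for n in("scene","top")}
def proj(n,P):
    c=C[n];M=np.linalg.inv(c["cam_to_world"])
    return cv2.projectPoints(np.asarray(P,float).reshape(-1,3),cv2.Rodrigues(M[:3,:3])[0],M[:3,3],c["mtx"],np.array(c["dist"],float))[0][:,0]
def back(n,px,z):
    c=C[n];u=cv2.undistortPoints(np.array(px,float).reshape(-1,1,2),c["mtx"],np.array(c["dist"],float))[:,0]
    T=c["cam_to_world"];d=np.c_[u,np.ones(len(u))]@T[:3,:3].T;o=T[:3,3]
    return o+d*((z-o[2])/d[:,2])[:,None]
def frame(x,y,yaw,L,z=0):
    L=np.asarray(L,float);c,s=np.cos(yaw),np.sin(yaw)
    return np.c_[x+c*L[:,0]-s*L[:,1],y+s*L[:,0]+c*L[:,1],z+L[:,2]]
def tool():
    s=env.sense();r=R.from_quat(s["tool_rot"]).as_matrix();return np.array(s["tcp_pos"]),r
E
python3 - <<'E'
from h import *
ims={n:env.capture(n) for n in("top","scene")}
for th in("cutter","worn_blade","new_blade","tray","key_round","knob"):
  for n in("top","scene"):
    try:
      for d in env.silhouettes(th,n)[:3]:
        m=d["region"].astype(np.uint8);q=cv2.minAreaRect(cv2.findNonZero(m))
        mo=cv2.moments(m,True)
        print(th,n,round(d["score"],2),int(m.sum()),np.round([mo["m10"]/mo["m00"],mo["m01"]/mo["m00"]],1),np.round(cv2.boxPoints(q),1).tolist())
    except Exception as e: print(th,n,e)
def crop(n,x,y,w,h,f): return cv2.resize(ims[n][y:y+h,x:x+w,::-1],None,fx=f,fy=f,interpolation=cv2.INTER_CUBIC)
a=crop("top",295,150,125,100,4)
b=crop("top",425,230,80,75,4)
im=np.zeros((600,800,3),np.uint8)
im[:300,:375]=cv2.resize(a,(375,300));im[:300,400:720]=b
c=crop("scene",235,245,180,130,2.2);im[300:300+c.shape[0],:c.shape[1]]=c
d=crop("scene",100,260,120,90,3.3)[:, :396];im[300:300+d.shape[0],400:400+d.shape[1]]=d
cv2.imwrite("pics/c1.png",im)
E
```

```text
cutter top 0.68 6876 [357.2 200.3] [[299.8999938964844, 169.1999969482422], [400.0, 152.10000610351562], [413.8999938964844, 233.10000610351562], [313.70001220703125, 250.3000030517578]]
cutter top 0.49 156 [363.7 206. ] [[357.6000061035156, 196.89999389648438], [365.79998779296875, 195.1999969482422], [369.70001220703125, 214.5], [361.3999938964844, 216.10000610351562]]
cutter top 0.18 665 [461.7 266. ] [[446.1000061035156, 284.5], [464.70001220703125, 240.1999969482422], [478.1000061035156, 245.89999389648438], [459.5, 290.20001220703125]]
cutter scene 0.66 10525 [326.2 315.1] [[235.6999969482422, 299.8999938964844], [372.8999938964844, 225.10000610351562], [421.20001220703125, 313.6000061035156], [284.1000061035156, 388.3999938964844]]
worn_blade top 0.96 626 [330.3 214. ] [[318.6000061035156, 190.10000610351562], [333.1000061035156, 187.39999389648438], [341.6000061035156, 234.3000030517578], [327.20001220703125, 237.0]]
worn_blade top 0.8 676 [340.  290.7] [[331.1000061035156, 265.70001220703125], [345.5, 264.79998779296875], [348.79998779296875, 314.29998779296875], [334.399993
[... 2596 characters left out ...]
96875, 248.10000610351562], [459.70001220703125, 290.29998779296875]]
key_round scene 0.93 346 [315.  293.7] [[300.5, 288.5], [310.0, 279.0], [329.5, 298.5], [320.0, 308.0]]
key_round scene 0.39 1063 [229.8 248.1] [[216.0, 221.0], [243.0, 221.0], [243.0, 272.0], [216.0, 272.0]]
knob top it knows: bed, cutter, detergent, dumbbell, key_cross, key_cross_top, key_plain, key_plain_top, key_rib, key_rib_top, key_round, key_round_top, lint_brush, mug, new_blade, pin, softener, spray_can, to
knob scene it knows: bed, cutter, detergent, dumbbell, key_cross, key_cross_top, key_plain, key_plain_top, key_rib, key_rib_top, key_round, key_round_top, lint_brush, mug, new_blade, pin, softener, spray_can, to
```

View pics/c1.png

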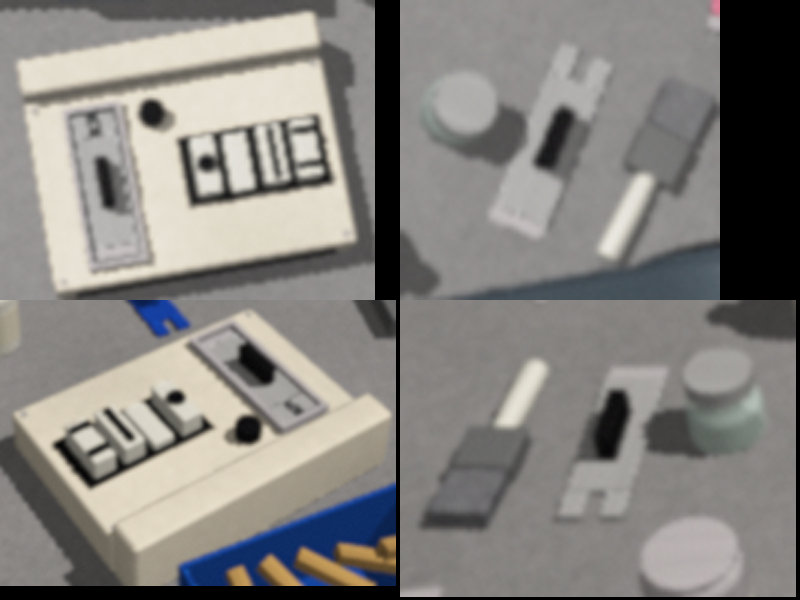

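The crop confirms the grey blade: its notch points away from the robot and the jar is on its +y side. The round-button key is leftmost (y = -16), followed by plain (down), rib and cross. Next I'll fit the poses.

```bash
cat >> h.py <<'E'
from scipy.optimize import minimize
def box(x0,x1,y0,y1,z0,z1): return [(x,y,z) for x in(x0,x1) for y in(y0,y1) for z in(z0,z1)]
BL=[box(-75,51,-22,22,0,5),box(51,75,6,22,0,5),box(51,75,-22,-6,0,5),box(-25,25,-7,7,5,30)]
CU=[box(-100,100,-155,155,0,50),box(100,140,-155,155,0,75)]
TR=[box(-105,105,-75,75,0,30)]
def render(n,p,parts,z):
    m=np.zeros((480*4,640*4),np.uint8)
    for b in parts:
        q=proj(n,frame(p[0],p[1],p[2],b,z))
        h=cv2.convexHull(((q+0.5)*4*16-8).astype(np.int32));cv2.fillConvexPoly(m,h,1,shift=4)
    return cv2.resize(m.astype(np.float32),(640,480),interpolation=cv2.INTER_AREA)
def fit(masks,p0,parts,z=0):
    def f(v):
        p=[p0[0]+v[0],p0[1]+v[1],p0[2]+v[2]/60];e=0
        for n,m in masks.items():
            r=render(n,p,parts,z);e+=np.abs(r-m).sum()/m.sum()
        return e
    r=minimize(f,[0,0,0],method="Nelder-Mead",options=dict(initial_simplex=[[0,0,0],[12,0,0],[0,12,0],[0,0,12]],xatol=.1,fatol=1e-4))
    v=r.x;return [p0[0]+v[0],p0[1]+v[1],p0[2]+v[2]/60],r.fun
def sil(th,near):
    out={}
    for n,px in near.items():
        env.capture(n)
        for d in env.silhouettes(th,n):
            m=d["region"].astype(np.uint8);c=np.array(np.nonzero(m)[::-1]).mean(1)
            if np.hypot(*(c-px))<12: out[n]=d["region"].astype(np.float32);break
    return out
E
python3 - <<'E'
from h import *
for th,near,parts,z in [("cutter",dict(top=(357,200),scene=(326,315)),CU,0),("worn_blade",dict(top=(330,212),scene=(352,278)),BL,52),("new_blade",dict(top=(462,265),scene=(164,303)),BL,0),("tray",dict(top=(232,255),scene=(426,233)),TR,0)]:
    m=sil(th,near);ys=dict(cutter=.17,worn_blade=.17,new_blade=-.35,tray=-.25)[th]
    p0=[*back("top",near["top"],z+5)[0][:2],ys]
    print(th,list(m),np.round(fit(m,p0,parts,z)[0]+[fit(m,p0,parts,z)[1]],3),*[np.round(fit({n:m[n]},p0,parts,z)[0],3) for n in m])
# dark rib
for n,c in (("top",(329,210)),("scene",(349,272))):
    pass
c=[340,188.3]
for n,px,z in [("top",(316,248.3),50),("top",(414,231),50),("top",(300.7,170.7),75),("top",(401,154),75),("top",(345.3,186.7),68),("scene",(348.6,249.5),50),("scene",(241.4,295.9),50),("scene",(412.3,289.1),75)]:
    print(n,px,np.round(back(n,px,z)[0],1))
E
```

```text
cutter ['top', 'scene'] [ 6.14804e+02 -3.56740e+01  1.65000e-01  5.01000e-01] [ 6.14936e+02 -3.66650e+01  1.65000e-01] [ 6.15675e+02 -3.55200e+01  1.62000e-01]
worn_blade ['top'] [6.01279e+02 4.87770e+01 1.67000e-01 9.90000e-02] [6.01279e+02 4.87770e+01 1.67000e-01]
new_blade ['top', 'scene'] [ 4.40914e+02 -3.57462e+02 -4.20000e-01  2.07000e-01] [ 4.39244e+02 -3.58099e+02 -4.28000e-01] [ 4.43709e+02 -3.57616e+02 -4.26000e-01]
tray ['top', 'scene'] [ 4.77843e+02  3.52073e+02 -2.51000e-01  1.05000e-01] [ 4.77127e+02  3.52226e+02 -2.50000e-01] [ 4.79943e+02  3.52058e+02 -2.63000e-01]
top (316, 248.3) [489.6  91.2  50. ]
top (414, 231) [ 539.8 -205.6   50. ]
top (300.7, 170.7) [724.7 135.9  75. ]
top (401, 154) [ 774.6 -170.3   75. ]
top (345.3, 186.7) [675.   1.  68.]
scene (348.6, 249.5) [500.   98.6  50. ]
scene (241.4, 295.9) [ 546.7 -200.5   50. ]
scene (412.3, 289.1) [711.  148.4  75. ]
```

Bed from the cutter fit is (600.3, 51.1), yaw 0.165. The worn-blade fit gives (601.3, 48.8), yaw 0.167, and the two agree. Moving there now.

Emit:
jog_arm(series=[{"rz": 7.8},{"tx": 32,"ty": -35.5},{"tx": 32,"ty": -35.5},{"tx": 32,"ty": -35.5},{"tx": 32,"ty": -35.5}])

```text
invalid input
```

Emit:
jog_arm(series=[{"tx": 32,"ty": -35.5},{"tx": 32,"ty": -35.5},{"tx": 32,"ty": -35.5},{"tx": 32,"ty": -35.5},{"tx": 32,"ty": -35.5}])

```text
invalid input
```

Emit:
jog_arm(series=[{"tx": 32,"ty": -35.5},{"tx": 32,"ty": -35.5},{"tx": 32,"ty": -35.5},{"tx": 32,"ty": -35.5},{"tx": 32,"ty": -35.5}])

```text
invalid input
```

Emit:
jog_arm(series=[{"tx": 32,"ty": -35.5},{"tx": 4,"jaw": 0.4},{"tz": 40},{"tz": 40},{}])

```text
invalid input
```

```bash
cat >> h.py <<'E'
def todo(x,y,z,yaw):
    p,r=tool();a=np.arctan2(r[1,0],r[0,0]);d=np.array([x,y])-p[:2];c,s=np.cos(yaw),np.sin(yaw)
    print("at",np.round(p,1),"yaw",round(a,4),"tilt",round(np.degrees(np.arccos(-r[2,2])),2),"| first rz",round(np.degrees(a-yaw),2),"then tx ty tz",np.round([c*d[0]+s*d[1],s*d[0]-c*d[1],p[2]-z],1))
E
python3 - <<'E'
from h import *
todo(600.8,50,82,.166)
ims={n:env.capture(n) for n in("top","scene")}
a=cv2.resize(ims["scene"][200:350,270:420,::-1],None,fx=4,fy=4,interpolation=cv2.INTER_CUBIC)
cv2.imwrite("pics/c2.png",a)
E
```

```text
at [ 186.4 -596.5  241.5] yaw 0.3028 tilt 0.0 | first rz 7.84 then tx ty tz [ 515.5 -569.2  159.5]
```

View pics/c2.png

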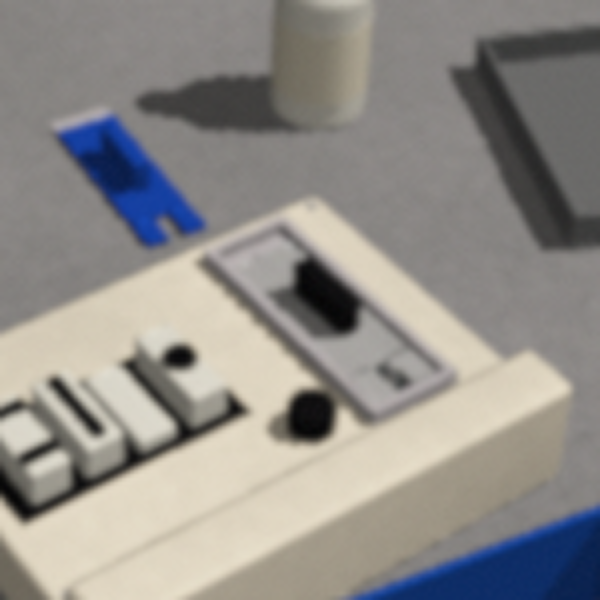

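The calls were refused and the arm hasn't moved. The crop shows the worn blade home in the bed. I'll retry with full rows.

Emit:
jog_arm(series=[{"tx": 0,"ty": 0,"tz": 0,"rx": 0,"ry": 0,"rz": 7.8,"jaw": 0}])

```text
clock: 1.7
tcp_pos: [186.4, -596.5, 241.5]
tool_rot: [0.997, 0.082, -0.0, -0.0]
contact_force: [-0.4, -0.1, -0.0]
width: 86.8
grip_force: 0.0
```

Emit:
jog_arm(series=[{"tx": 32,"ty": -35.5,"tz": 0,"rx": 0,"ry": 0,"rz": 0,"jaw": 0}], grip_force=30)

```text
clock: 1.8
tcp_pos: [210.0, -561.3, 241.8]
tool_rot: [0.997, 0.08, -0.0, 0.003]
contact_force: [0.5, 1.1, 0.1]
width: 86.8
grip_force: 0.0
```

Emit:
jog_arm(series=[{"tx": 32,"ty": -35.5,"tz": 0,"rx": 0,"ry": 0,"rz": 0,"jaw": 0},{"tx": 32,"ty": -35.5,"tz": 0,"rx": 0,"ry": 0,"rz": 0,"jaw": 0},{"tx": 32,"ty": -35.5,"tz": 0,"rx": 0,"ry": 0,"rz": 0,"jaw": 0},{"tx": 32,"ty": -35.5,"tz": 0,"rx": 0,"ry": 0,"rz": 0,"jaw": 0},{"tx": 32,"ty": -35.5,"tz": 0,"rx": 0,"ry": 0,"rz": 0,"jaw": 0}])

```text
clock: 2.3
tcp_pos: [341.2, -353.1, 241.8]
tool_rot: [0.997, 0.083, 0.0, 0.0]
contact_force: [1.3, -1.0, 0.3]
width: 86.8
grip_force: 0.0
```

Emit:
jog_arm(series=[{"tx": 32,"ty": -35.5,"tz": 0,"rx": 0,"ry": 0,"rz": 0,"jaw": 0},{"tx": 32,"ty": -35.5,"tz": 0,"rx": 0,"ry": 0,"rz": 0,"jaw": 0},{"tx": 32,"ty": -35.5,"tz": 0,"rx": 0,"ry": 0,"rz": 0,"jaw": 0},{"tx": 32,"ty": -35.5,"tz": 0,"rx": 0,"ry": 0,"rz": 0,"jaw": 0},{"tx": 32,"ty": -35.5,"tz": 0,"rx": 0,"ry": 0,"rz": 0,"jaw": 0}])

```text
clock: 2.8
tcp_pos: [469.7, -151.4, 241.9]
tool_rot: [0.997, 0.083, 0.0, 0.0]
contact_force: [-0.8, -0.7, 0.1]
width: 86.6
grip_force: 0.0
```

Emit:
jog_arm(series=[{"tx": 32,"ty": -35.5,"tz": 0,"rx": 0,"ry": 0,"rz": 0,"jaw": 0},{"tx": 32,"ty": -35.5,"tz": 0,"rx": 0,"ry": 0,"rz": 0,"jaw": 0},{"tx": 32,"ty": -35.5,"tz": 0,"rx": 0,"ry": 0,"rz": 0,"jaw": 0},{"tx": 32,"ty": -35.5,"tz": 0,"rx": 0,"ry": 0,"rz": 0,"jaw": 0.4},{"tx": 32,"ty": -35.5,"tz": 0,"rx": 0,"ry": 0,"rz": 0,"jaw": 0.4}])

```text
clock: 3.3
tcp_pos: [598.0, 50.5, 241.7]
tool_rot: [0.997, 0.083, 0.0, 0.0]
contact_force: [0.8, -0.9, -0.2]
width: 77.7
grip_force: 0.0
```

Emit:
jog_arm(series=[{"tx": 0,"ty": 0,"tz": 40,"rx": 0,"ry": 0,"rz": 0,"jaw": 0.4},{"tx": 0,"ty": 0,"tz": 40,"rx": 0,"ry": 0,"rz": 0,"jaw": 0.4},{"tx": 0,"ty": 0,"tz": 0,"rx": 0,"ry": 0,"rz": 0,"jaw": 0.4}])

```text
clock: 3.6
tcp_pos: [592.9, 49.5, 156.4]
tool_rot: [0.996, 0.084, -0.006, -0.001]
contact_force: [-1.3, 0.3, -0.5]
width: 56.6
grip_force: 0.0
```

```bash
python3 - <<'E'
from h import *
todo(600.8,50,82,.166)
ims={n:env.capture(n) for n in("top","scene")}
a=cv2.resize(ims["scene"][180:330,270:420,::-1],None,fx=4,fy=4,interpolation=cv2.INTER_CUBIC)
cv2.imwrite("pics/c3.png",a)
E
```

```text
at [592.9  49.5 156.4] yaw 0.1678 tilt 0.72 | first rz 0.1 then tx ty tz [ 7.9  0.8 74.4]
```

View pics/c3.png

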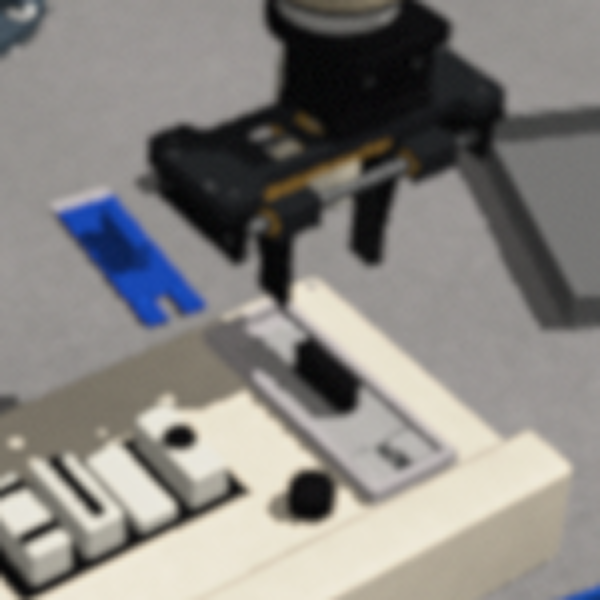

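The open fingers sit above the bed, a little towards the robot from the rib. I'll correct that and descend.

Emit:
jog_arm(series=[{"tx": 8,"ty": 1,"tz": 0,"rx": 0,"ry": 0,"rz": 0,"jaw": 0.4},{"tx": 0,"ty": 0,"tz": 20,"rx": 0,"ry": 0,"rz": 0,"jaw": 0.4},{"tx": 0,"ty": 0,"tz": 15,"rx": 0,"ry": 0,"rz": 0,"jaw": 0.4},{"tx": 0,"ty": 0,"tz": 10,"rx": 0,"ry": 0,"rz": 0,"jaw": 0.4},{"tx": 0,"ty": 0,"tz": 0,"rx": 0,"ry": 0,"rz": 0,"jaw": 0.4}])

```text
clock: 4.2
tcp_pos: [605.7, 48.5, 116.9]
tool_rot: [0.997, 0.083, 0.0, 0.0]
contact_force: [-0.1, 0.4, 0.6]
width: 52.1
grip_force: 0.0
```

```bash
python3 - <<'E'
from h import *
todo(600.8,50,82,.166)
E
```

```text
at [605.7  48.5 116.9] yaw 0.1661 tilt 0.04 | first rz 0.0 then tx ty tz [-4.6 -2.3 34.9]
```

Emit:
jog_arm(series=[{"tx": -4.6,"ty": -2,"tz": 0,"rx": 0,"ry": 0,"rz": 0,"jaw": 0.4},{"tx": 0,"ty": 0,"tz": 15,"rx": 0,"ry": 0,"rz": 0,"jaw": 0.4},{"tx": 0,"ty": 0,"tz": 12,"rx": 0,"ry": 0,"rz": 0,"jaw": 0.4},{"tx": 0,"ty": 0,"tz": 8,"rx": 0,"ry": 0,"rz": 0,"jaw": 0.4},{"tx": 0,"ty": 0,"tz": 0,"rx": 0,"ry": 0,"rz": 0,"jaw": 0.4}])

```text
clock: 4.7
tcp_pos: [599.5, 50.1, 80.6]
tool_rot: [0.997, 0.083, -0.001, -0.0]
contact_force: [-0.5, -0.3, 0.3]
width: 52.4
grip_force: 0.0
```

```bash
python3 - <<'E'
from h import *
todo(600.8,50,82,.166)
print(env.sense()["contact_force"])
ims={n:env.capture(n) for n in("top","scene")}
a=cv2.resize(ims["scene"][220:320,300:400,::-1],None,fx=4,fy=4,interpolation=cv2.INTER_CUBIC)
b=cv2.resize(ims["top"][160:260,290:390,::-1],None,fx=4,fy=4,interpolation=cv2.INTER_CUBIC)
cv2.imwrite("pics/c4.png",np.hstack([a,b]))
E
```

```text
at [599.5  50.1  80.6] yaw 0.1666 tilt 0.13 | first rz 0.04 then tx ty tz [ 1.3  0.4 -1.4]
[-0.4943492  -0.2577784   0.25349703]
```

View pics/c4.png

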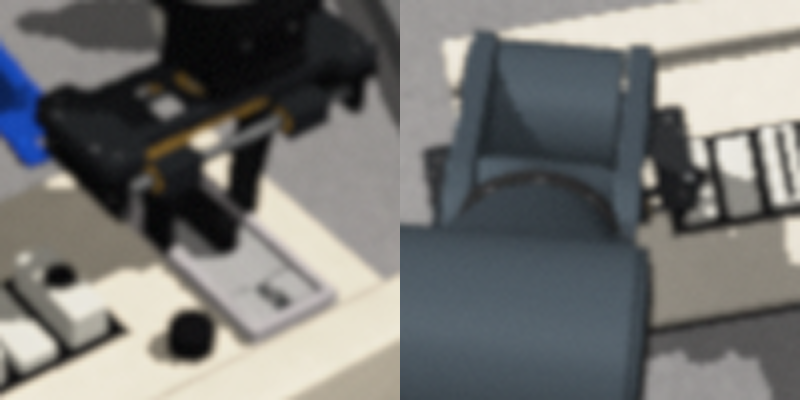

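The fingers straddle the rib with no contact force, so I'll grip.

Emit:
jog_arm(series=[{"tx": 0,"ty": 0,"tz": 0,"rx": 0,"ry": 0,"rz": 0,"jaw": 1},{"tx": 0,"ty": 0,"tz": 0,"rx": 0,"ry": 0,"rz": 0,"jaw": 1},{"tx": 0,"ty": 0,"tz": 0,"rx": 0,"ry": 0,"rz": 0,"jaw": 1},{"tx": 0,"ty": 0,"tz": 0,"rx": 0,"ry": 0,"rz": 0,"jaw": 1},{"tx": 0,"ty": 0,"tz": 0,"rx": 0,"ry": 0,"rz": 0,"jaw": 1}], grip_force=40)

```text
clock: 5.3
tcp_pos: [600.3, 50.1, 81.7]
tool_rot: [0.997, 0.083, 0.0, 0.0]
contact_force: [-0.1, 0.6, -0.3]
width: 20.2
grip_force: 0.0
```

Emit:
jog_arm(series=[{"tx": 0,"ty": 0,"tz": 0,"rx": 0,"ry": 0,"rz": 0,"jaw": 1},{"tx": 0,"ty": 0,"tz": 0,"rx": 0,"ry": 0,"rz": 0,"jaw": 1}])

```text
clock: 5.5
tcp_pos: [600.2, 50.3, 81.6]
tool_rot: [0.997, 0.083, -0.0, -0.0]
contact_force: [0.1, 0.0, 1.2]
width: 13.5
grip_force: 40.0
```

```bash
python3 - <<'E'
from h import *
todo(600.8,50,82,.166)
s=env.sense();print(s["contact_force"],s["wrist_torque"],s["width"],s["grip_force"])
E
```

```text
at [600.2  50.3  81.6] yaw 0.1667 tilt 0.02 | first rz 0.04 then tx ty tz [ 0.5  0.4 -0.4]
[0.11021919 0.02554958 1.23300013] [0.19381587 0.0416714  0.01543881] 13.5323426059239 39.99927341938019
```

Gripped at 13.5 mm and 40 N. Lift, turn and carry to the tray.

Emit:
jog_arm(series=[{"tx": 0,"ty": 0,"tz": -20,"rx": 0,"ry": 0,"rz": 0,"jaw": 1},{"tx": 0,"ty": 0,"tz": -30,"rx": 0,"ry": 0,"rz": 0,"jaw": 1},{"tx": 0,"ty": 0,"tz": -30,"rx": 0,"ry": 0,"rz": 7,"jaw": 1},{"tx": 0,"ty": 0,"tz": -20,"rx": 0,"ry": 0,"rz": 7,"jaw": 1},{"tx": 0,"ty": 0,"tz": 0,"rx": 0,"ry": 0,"rz": 7,"jaw": 1}])

```text
clock: 6.0
tcp_pos: [602.1, 49.9, 184.5]
tool_rot: [0.995, -0.102, 0.003, 0.0]
contact_force: [0.0, 0.5, -3.3]
width: 13.7
grip_force: 40.0
```

Emit:
jog_arm(series=[{"tx": -20,"ty": -30,"tz": 0,"rx": 0,"ry": 0,"rz": 0,"jaw": 1},{"tx": -20,"ty": -30,"tz": 0,"rx": 0,"ry": 0,"rz": 0,"jaw": 1},{"tx": -20,"ty": -30,"tz": 0,"rx": 0,"ry": 0,"rz": 0,"jaw": 1},{"tx": -20,"ty": -30,"tz": 0,"rx": 0,"ry": 0,"rz": 0,"jaw": 1},{"tx": -20,"ty": -30,"tz": 0,"rx": 0,"ry": 0,"rz": 0,"jaw": 1}])

```text
clock: 6.5
tcp_pos: [530.8, 217.9, 180.9]
tool_rot: [0.995, -0.1, -0.001, 0.0]
contact_force: [1.2, -0.2, -2.5]
width: 13.7
grip_force: 40.0
```

Emit:
jog_arm(series=[{"tx": -20,"ty": -30,"tz": 0,"rx": 0,"ry": 0,"rz": 0,"jaw": 1},{"tx": -20,"ty": -30,"tz": 0,"rx": 0,"ry": 0,"rz": 0,"jaw": 1},{"tx": -20,"ty": -30,"tz": 0,"rx": 0,"ry": 0,"rz": 0,"jaw": 1},{"tx": -20,"ty": -30,"tz": 0,"rx": 0,"ry": 0,"rz": 0,"jaw": 1},{"tx": 0,"ty": 0,"tz": 0,"rx": 0,"ry": 0,"rz": 0,"jaw": 1}])

```text
clock: 7.0
tcp_pos: [474.7, 354.0, 180.9]
tool_rot: [0.995, -0.097, -0.001, -0.0]
contact_force: [0.1, -1.0, -2.1]
width: 13.9
grip_force: 40.0
```

```bash
python3 - <<'E'
from h import *
todo(477.8,352,34.6,-.2)
s=env.sense();print(s["contact_force"],s["wrist_torque"],s["width"],s["grip_force"])
ims={n:env.capture(n) for n in("top","scene")}
a=cv2.resize(ims["scene"][150:300,360:510,::-1],(400,400),interpolation=cv2.INTER_CUBIC)
b=cv2.resize(ims["top"][190:310,180:300,::-1],(400,400),interpolation=cv2.INTER_CUBIC)
cv2.imwrite("pics/c5.png",np.hstack([a,b]))
E
```

```text
at [474.7 354.  180.9] yaw -0.195 tilt 0.13 | first rz 0.29 then tx ty tz [  3.5   1.3 146.3]
[ 0.06886126 -1.00007524 -2.14397586] [ 0.00107475  0.04013374 -0.02609979] 13.907159862451849 39.9993109703064
```

View pics/c5.png

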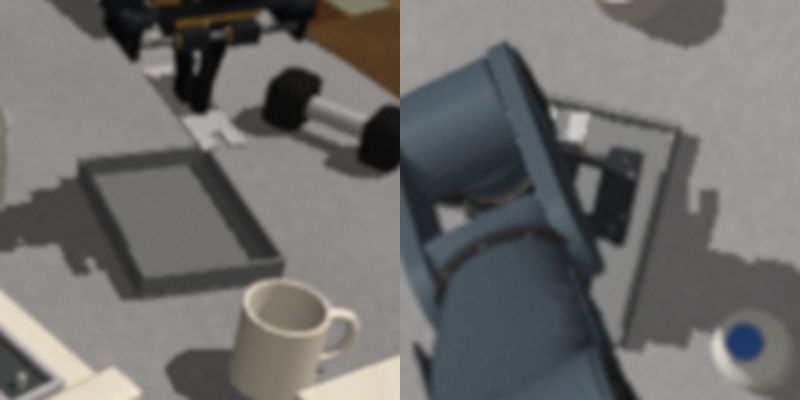

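The blade is held level above the tray. Lowering.

Emit:
jog_arm(series=[{"tx": 3,"ty": 1,"tz": 30,"rx": 0,"ry": 0,"rz": 0,"jaw": 1},{"tx": 0,"ty": 0,"tz": 30,"rx": 0,"ry": 0,"rz": 0,"jaw": 1},{"tx": 0,"ty": 0,"tz": 30,"rx": 0,"ry": 0,"rz": 0,"jaw": 1},{"tx": 0,"ty": 0,"tz": 25,"rx": 0,"ry": 0,"rz": 0,"jaw": 1},{"tx": 0,"ty": 0,"tz": 15,"rx": 0,"ry": 0,"rz": 0,"jaw": 1}])

```text
clock: 7.6
tcp_pos: [479.7, 346.9, 49.2]
tool_rot: [0.995, -0.101, -0.002, 0.001]
contact_force: [-0.0, -0.1, -2.1]
width: 13.8
grip_force: 40.0
```

Emit:
jog_arm(series=[{"tx": 0,"ty": 0,"tz": 5,"rx": 0,"ry": 0,"rz": 0,"jaw": 1},{"tx": 0,"ty": 0,"tz": 0,"rx": 0,"ry": 0,"rz": 0,"jaw": 1}])

```text
clock: 7.8
tcp_pos: [480.5, 348.2, 46.2]
tool_rot: [0.995, -0.1, -0.0, 0.0]
contact_force: [-0.3, -0.9, -2.9]
width: 13.9
grip_force: 40.0
```

```bash
python3 - <<'E'
from h import *
todo(477.8,352,34.6,-.2)
print(env.sense()["contact_force"])
E
```

```text
at [480.5 348.2  46.2] yaw -0.2008 tilt 0.05 | first rz -0.04 then tx ty tz [-3.4 -3.1 11.6]
[-0.28381474 -0.92389647 -2.93004995]
```

Emit:
jog_arm(series=[{"tx": 0,"ty": 0,"tz": 5,"rx": 0,"ry": 0,"rz": 0,"jaw": 1},{"tx": 0,"ty": 0,"tz": 4,"rx": 0,"ry": 0,"rz": 0,"jaw": 1},{"tx": 0,"ty": 0,"tz": 2,"rx": 0,"ry": 0,"rz": 0,"jaw": 1},{"tx": 0,"ty": 0,"tz": 1,"rx": 0,"ry": 0,"rz": 0,"jaw": 1},{"tx": 0,"ty": 0,"tz": 0,"rx": 0,"ry": 0,"rz": 0,"jaw": 1}])

```text
clock: 8.3
tcp_pos: [480.2, 349.0, 34.7]
tool_rot: [0.995, -0.1, 0.0, -0.0]
contact_force: [0.1, 0.5, -1.8]
width: 13.9
grip_force: 40.0
```

Emit:
jog_arm(series=[{"tx": 0,"ty": 0,"tz": 0.7,"rx": 0,"ry": 0,"rz": 0,"jaw": 1},{"tx": 0,"ty": 0,"tz": 0,"rx": 0,"ry": 0,"rz": 0,"jaw": 1}])

```text
clock: 8.5
tcp_pos: [480.3, 349.0, 34.6]
tool_rot: [0.995, -0.1, 0.0, -0.0]
contact_force: [-1.7, -1.4, 3.9]
width: 13.9
grip_force: 40.0
```

Emit:
jog_arm(series=[{"tx": 0,"ty": 0,"tz": 0,"rx": 0,"ry": 0,"rz": 0,"jaw": 0.55},{"tx": 0,"ty": 0,"tz": 0,"rx": 0,"ry": 0,"rz": 0,"jaw": 0.55},{"tx": 0,"ty": 0,"tz": 0,"rx": 0,"ry": 0,"rz": 0,"jaw": 0.55},{"tx": 0,"ty": 0,"tz": 0,"rx": 0,"ry": 0,"rz": 0,"jaw": 0.55}])

```text
clock: 8.9
tcp_pos: [480.3, 348.9, 33.8]
tool_rot: [0.995, -0.1, 0.0, -0.0]
contact_force: [0.2, 0.0, 0.7]
width: 35.9
grip_force: 0.0
```

Emit:
jog_arm(series=[{"tx": 0,"ty": 0,"tz": -20,"rx": 0,"ry": 0,"rz": 0,"jaw": 0.55},{"tx": 0,"ty": 0,"tz": -30,"rx": 0,"ry": 0,"rz": 0,"jaw": 0.55},{"tx": 0,"ty": 0,"tz": -40,"rx": 0,"ry": 0,"rz": 0,"jaw": 0.55},{"tx": 0,"ty": 0,"tz": -40,"rx": 0,"ry": 0,"rz": 0,"jaw": 0.55},{"tx": 0,"ty": 0,"tz": -40,"rx": 0,"ry": 0,"rz": 0,"jaw": 0.55}])

```text
clock: 9.4
tcp_pos: [479.9, 348.7, 205.2]
tool_rot: [0.995, -0.1, -0.0, 0.0]
contact_force: [1.2, 0.2, -0.6]
width: 39.1
grip_force: 0.0
```

```bash
python3 - <<'E'
from h import *
todo(441,-357.5,200,-.42)
m=sil("worn_blade",dict(top=(232,255),scene=(426,233)))
p0=[480,349,-.2]
print(fit(m,p0,BL,5),list(m))
print(np.round(back("top",[[285,294]],160),0),np.round(back("top",[[405,287]],125),0))
E
```

```text
at [479.9 348.7 205.2] yaw -0.1999 tilt 0.03 | first rz 12.61 then tx ty tz [252.4 660.7   5.2]
([np.float64(486.594690807559), np.float64(345.1555463715054), np.float64(-0.19526652592489585)], np.float64(0.19030040502548218)) ['scene']
[[345. 175. 160.]] [[ 364. -164.  125.]]
```

The worn blade is down in the tray, about 8 mm off centre. Next, over to the new blade.

Emit:
jog_arm(series=[{"tx": 0,"ty": 0,"tz": 0,"rx": 0,"ry": 0,"rz": 6.3,"jaw": 0.55},{"tx": 0,"ty": 0,"tz": 0,"rx": 0,"ry": 0,"rz": 6.3,"jaw": 0.55},{"tx": 16.8,"ty": 44,"tz": 0,"rx": 0,"ry": 0,"rz": 0,"jaw": 0.55},{"tx": 16.8,"ty": 44,"tz": 0,"rx": 0,"ry": 0,"rz": 0,"jaw": 0.55},{"tx": 16.8,"ty": 44,"tz": 0,"rx": 0,"ry": 0,"rz": 0,"jaw": 0.55}])

```text
clock: 10.1
tcp_pos: [470.6, 206.4, 201.7]
tool_rot: [0.978, -0.208, -0.002, 0.001]
contact_force: [0.9, -0.4, 0.2]
width: 39.2
grip_force: 0.0
```

Emit:
jog_arm(series=[{"tx": 16.8,"ty": 44,"tz": 0,"rx": 0,"ry": 0,"rz": 0,"jaw": 0.55},{"tx": 16.8,"ty": 44,"tz": 0,"rx": 0,"ry": 0,"rz": 0,"jaw": 0.55},{"tx": 16.8,"ty": 44,"tz": 0,"rx": 0,"ry": 0,"rz": 0,"jaw": 0.55},{"tx": 16.8,"ty": 44,"tz": 0,"rx": 0,"ry": 0,"rz": 0,"jaw": 0.55},{"tx": 16.8,"ty": 44,"tz": 0,"rx": 0,"ry": 0,"rz": 0,"jaw": 0.55}])

```text
clock: 10.6
tcp_pos: [457.7, -28.8, 202.2]
tool_rot: [0.978, -0.208, -0.002, -0.0]
contact_force: [0.7, -0.3, 0.6]
width: 39.5
grip_force: 0.0
```

Emit:
jog_arm(series=[{"tx": 16.8,"ty": 44,"tz": 0,"rx": 0,"ry": 0,"rz": 0,"jaw": 0.55},{"tx": 16.8,"ty": 44,"tz": 0,"rx": 0,"ry": 0,"rz": 0,"jaw": 0.55},{"tx": 16.8,"ty": 44,"tz": 0,"rx": 0,"ry": 0,"rz": 0,"jaw": 0.55},{"tx": 16.8,"ty": 44,"tz": 0,"rx": 0,"ry": 0,"rz": 0,"jaw": 0.55},{"tx": 16.8,"ty": 44,"tz": 0,"rx": 0,"ry": 0,"rz": 0,"jaw": 0.55}])

```text
clock: 11.1
tcp_pos: [445.0, -263.5, 201.9]
tool_rot: [0.978, -0.209, -0.002, -0.001]
contact_force: [1.5, 0.8, -0.3]
width: 39.0
grip_force: 0.0
```

Emit:
jog_arm(series=[{"tx": 16.8,"ty": 44,"tz": 0,"rx": 0,"ry": 0,"rz": 0,"jaw": 0.55},{"tx": 16.8,"ty": 44,"tz": 0,"rx": 0,"ry": 0,"rz": 0,"jaw": 0.55},{"tx": 0,"ty": 0,"tz": 0,"rx": 0,"ry": 0,"rz": 0,"jaw": 0.55},{"tx": 0,"ty": 0,"tz": 0,"rx": 0,"ry": 0,"rz": 0,"jaw": 0.55}])

```text
clock: 11.5
tcp_pos: [440.0, -356.6, 201.6]
tool_rot: [0.978, -0.21, -0.002, -0.002]
contact_force: [0.5, -0.2, 0.2]
width: 39.2
grip_force: 0.0
```

```bash
python3 - <<'E'
from h import *
todo(441,-357.5,30,-.42)
for d in env.find_in("softener","scene")[:0]: pass
# rib fit from dark pixels, scene camera: worn (initial picture) and new (now)
im0=cv2.imread("pics/scene0.png");im1=env.capture("scene")[:,:,::-1]
RIB=[box(-25,25,-7,7,5,30)]
for im,c,p0,z in((im0,(350,273),[600.2,50.3,.1667],52),(im0,(164,301),[441,-357.5,-.42],0),(im1,(164,301),[441,-357.5,-.42],0)):
    g=im.max(2).astype(np.float32);m=np.zeros_like(g);w=20
    sl=np.s_[c[1]-w:c[1]+w,c[0]-w:c[0]+w]
    m[sl]=np.clip((80-g[sl])/50,0,1)
    n,l,st,ce=cv2.connectedComponentsWithStats((m>0.3).astype(np.uint8));k=1+np.argmax(st[1:,4]);m=m*(l==k)
    P,e=fit({"scene":m},p0,RIB,z);print(np.round(P,3),round(e,3),st[k].tolist())
cv2.imwrite("pics/n.png",im1)
E
```

```text
at [ 440.  -356.6  201.6] yaw -0.4223 tilt 0.27 | first rz -0.13 then tx ty tz [  1.3   0.5 171.6]
[6.02898e+02 4.98510e+01 1.90000e-02] 0.352 [343, 265, 17, 18, 180]
[ 4.39988e+02 -3.58516e+02 -3.03000e-01] 0.435 [158, 288, 11, 20, 151]
[ 4.41895e+02 -3.58644e+02 -2.94000e-01] 0.476 [158, 288, 11, 20, 147]
```

Emit:
jog_arm(series=[{"tx": 1.3,"ty": 1,"tz": 30,"rx": 0,"ry": 0,"rz": 0,"jaw": 0.55},{"tx": 0,"ty": 0,"tz": 30,"rx": 0,"ry": 0,"rz": 0,"jaw": 0.55},{"tx": 0,"ty": 0,"tz": 30,"rx": 0,"ry": 0,"rz": 0,"jaw": 0.55},{"tx": 0,"ty": 0,"tz": 25,"rx": 0,"ry": 0,"rz": 0,"jaw": 0.55},{"tx": 0,"ty": 0,"tz": 15,"rx": 0,"ry": 0,"rz": 0,"jaw": 0.55}])

```text
clock: 12.1
tcp_pos: [441.3, -354.6, 71.6]
tool_rot: [0.978, -0.207, -0.002, -0.002]
contact_force: [-0.2, 1.0, -0.3]
width: 39.4
grip_force: 0.0
```

Emit:
jog_arm(series=[{"tx": 0,"ty": 0,"tz": 0,"rx": 0,"ry": 0,"rz": 0,"jaw": 0.55},{"tx": 0,"ty": 0,"tz": 0,"rx": 0,"ry": 0,"rz": 0,"jaw": 0.55}])

```text
clock: 12.3
tcp_pos: [442.3, -356.5, 73.9]
tool_rot: [0.978, -0.208, -0.0, -0.0]
contact_force: [0.1, -0.7, 0.4]
width: 38.8
grip_force: 0.0
```

```bash
python3 - <<'E'
from h import *
todo(441,-358,30,-.42)
ims={n:env.capture(n) for n in("top","scene")}
a=cv2.resize(ims["scene"][220:370,90:240,::-1],(600,600),interpolation=cv2.INTER_CUBIC)
cv2.imwrite("pics/c6.png",a)
E
```

```text
at [ 442.3 -356.5   73.9] yaw -0.4181 tilt 0.07 | first rz 0.11 then tx ty tz [-0.6  1.9 43.9]
```

View pics/c6.png

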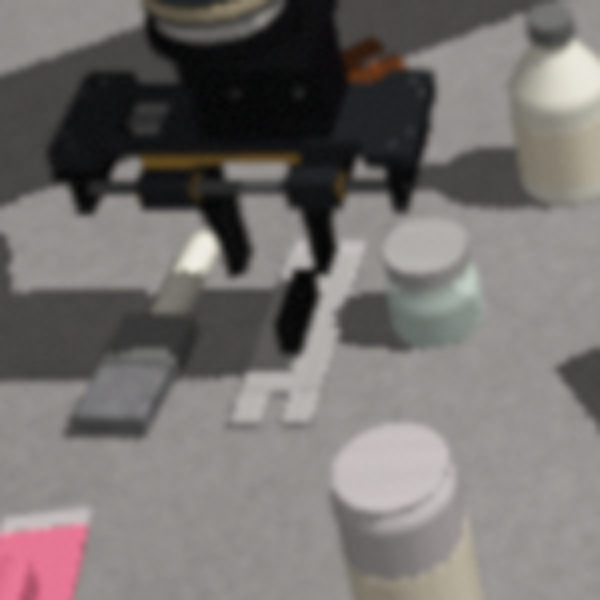

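The fingers are over the grey blade's rib and clear of the jar (crop (430,280)) and the brush (130,360). Descend and grip.

Emit:
jog_arm(series=[{"tx": -0.6,"ty": 1.5,"tz": 15,"rx": 0,"ry": 0,"rz": 0,"jaw": 0.55},{"tx": 0,"ty": 0,"tz": 15,"rx": 0,"ry": 0,"rz": 0,"jaw": 0.55},{"tx": 0,"ty": 0,"tz": 9,"rx": 0,"ry": 0,"rz": 0,"jaw": 0.55},{"tx": 0,"ty": 0,"tz": 4.5,"rx": 0,"ry": 0,"rz": 0,"jaw": 0.55},{"tx": 0,"ty": 0,"tz": 0,"rx": 0,"ry": 0,"rz": 0,"jaw": 0.55}])

```text
clock: 12.9
tcp_pos: [440.7, -358.7, 29.7]
tool_rot: [0.978, -0.208, -0.001, -0.0]
contact_force: [-0.8, 0.0, -0.3]
width: 39.2
grip_force: 0.0
```

Emit:
jog_arm(series=[{"tx": 0,"ty": 0,"tz": 0,"rx": 0,"ry": 0,"rz": 0,"jaw": 0.55}])

```text
clock: 13.0
tcp_pos: [441.1, -359.2, 30.4]
tool_rot: [0.978, -0.208, 0.0, 0.0]
contact_force: [0.4, -0.6, 0.3]
width: 38.8
grip_force: 0.0
```

```bash
python3 - <<'E'
from h import *
todo(441,-358,30,-.42)
ims={n:env.capture(n) for n in("top","scene")}
a=cv2.resize(ims["scene"][240:340,120:220,::-1],(600,600),interpolation=cv2.INTER_CUBIC)
cv2.imwrite("pics/c7.png",a)
E
```

```text
at [ 441.1 -359.2   30.4] yaw -0.4198 tilt 0.01 | first rz 0.01 then tx ty tz [-0.6 -1.1  0.4]
```

View pics/c7.png

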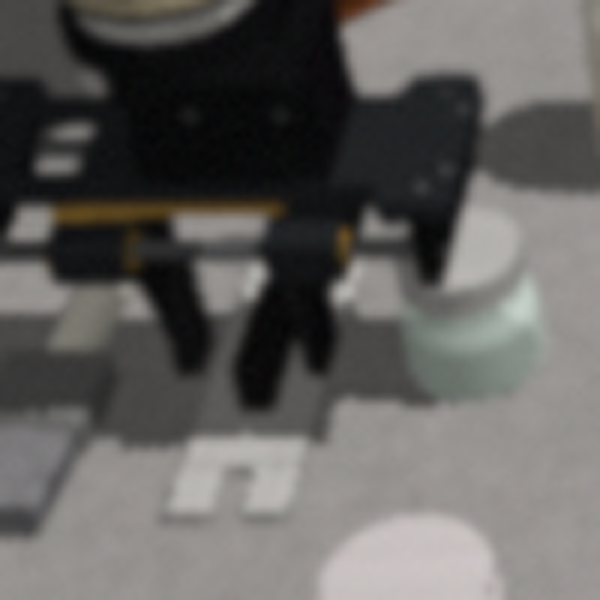

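The fingers straddle the rib. Gripping.

Emit:
jog_arm(series=[{"tx": 0,"ty": 0,"tz": 0,"rx": 0,"ry": 0,"rz": 0,"jaw": 1},{"tx": 0,"ty": 0,"tz": 0,"rx": 0,"ry": 0,"rz": 0,"jaw": 1},{"tx": 0,"ty": 0,"tz": 0,"rx": 0,"ry": 0,"rz": 0,"jaw": 1},{"tx": 0,"ty": 0,"tz": 0,"rx": 0,"ry": 0,"rz": 0,"jaw": 1},{"tx": 0,"ty": 0,"tz": 0,"rx": 0,"ry": 0,"rz": 0,"jaw": 1}])

```text
clock: 13.6
tcp_pos: [441.0, -358.5, 30.5]
tool_rot: [0.978, -0.208, -0.0, -0.0]
contact_force: [1.7, 2.0, 2.9]
width: 13.8
grip_force: 40.0
```

Emit:
jog_arm(series=[{"tx": 0,"ty": 0,"tz": 0,"rx": 0,"ry": 0,"rz": 0,"jaw": 1},{"tx": 0,"ty": 0,"tz": -10,"rx": 0,"ry": 0,"rz": 0,"jaw": 1},{"tx": 0,"ty": 0,"tz": -30,"rx": 0,"ry": 0,"rz": 0,"jaw": 1},{"tx": 0,"ty": 0,"tz": -40,"rx": 0,"ry": 0,"rz": 0,"jaw": 1},{"tx": 0,"ty": 0,"tz": -40,"rx": 0,"ry": 0,"rz": 0,"jaw": 1}])

```text
clock: 14.1
tcp_pos: [440.2, -359.0, 151.2]
tool_rot: [0.978, -0.208, -0.001, -0.0]
contact_force: [0.4, -0.9, -3.0]
width: 14.1
grip_force: 40.0
```

Emit:
jog_arm(series=[{"tx": 0,"ty": 0,"tz": -40,"rx": 0,"ry": 0,"rz": -7,"jaw": 1},{"tx": 0,"ty": 0,"tz": -20,"rx": 0,"ry": 0,"rz": -7,"jaw": 1},{"tx": 0,"ty": 0,"tz": 0,"rx": 0,"ry": 0,"rz": -7,"jaw": 1},{"tx": 0,"ty": 0,"tz": 0,"rx": 0,"ry": 0,"rz": -7,"jaw": 1},{"tx": 0,"ty": 0,"tz": 0,"rx": 0,"ry": 0,"rz": -5.6,"jaw": 1}])

```text
clock: 14.6
tcp_pos: [440.4, -359.2, 210.8]
tool_rot: [0.996, 0.086, -0.0, 0.0]
contact_force: [-0.8, -0.6, -1.9]
width: 13.7
grip_force: 40.0
```

```bash
python3 - <<'E'
from h import *
todo(600.2,50.3,180,.1667)
s=env.sense();print(s["width"],s["grip_force"],s["contact_force"])
E
```

```text
at [ 440.4 -359.2  210.8] yaw 0.1712 tilt 0.05 | first rz 0.26 then tx ty tz [ 225.6 -377.3   30.8]
13.688628900680401 39.999205470085144 [-0.76183431 -0.57228404 -1.90401886]
```

Emit:
jog_arm(series=[{"tx": 22.5,"ty": -37.7,"tz": 0,"rx": 0,"ry": 0,"rz": 0.2,"jaw": 1},{"tx": 22.5,"ty": -37.7,"tz": 0,"rx": 0,"ry": 0,"rz": 0,"jaw": 1},{"tx": 22.5,"ty": -37.7,"tz": 0,"rx": 0,"ry": 0,"rz": 0,"jaw": 1},{"tx": 22.5,"ty": -37.7,"tz": 0,"rx": 0,"ry": 0,"rz": 0,"jaw": 1},{"tx": 22.5,"ty": -37.7,"tz": 0,"rx": 0,"ry": 0,"rz": 0,"jaw": 1}])

```text
clock: 15.1
tcp_pos: [521.2, -153.5, 210.5]
tool_rot: [0.997, 0.081, -0.0, 0.0]
contact_force: [1.2, 0.4, -3.9]
width: 13.7
grip_force: 40.0
```

Emit:
jog_arm(series=[{"tx": 22.5,"ty": -37.7,"tz": 0,"rx": 0,"ry": 0,"rz": 0,"jaw": 1},{"tx": 22.5,"ty": -37.7,"tz": 0,"rx": 0,"ry": 0,"rz": 0,"jaw": 1},{"tx": 22.5,"ty": -37.7,"tz": 0,"rx": 0,"ry": 0,"rz": 0,"jaw": 1},{"tx": 22.5,"ty": -37.7,"tz": 0,"rx": 0,"ry": 0,"rz": 0,"jaw": 1},{"tx": 22.5,"ty": -37.7,"tz": 0,"rx": 0,"ry": 0,"rz": 0,"jaw": 1}])

```text
clock: 15.6
tcp_pos: [601.6, 50.8, 210.4]
tool_rot: [0.997, 0.082, -0.0, 0.0]
contact_force: [0.5, -0.3, -2.2]
width: 13.4
grip_force: 40.0
```

Emit:
jog_arm(series=[{"tx": 0,"ty": 0,"tz": 0,"rx": 0,"ry": 0,"rz": 0,"jaw": 1},{"tx": 0,"ty": 0,"tz": 35,"rx": 0,"ry": 0,"rz": 0,"jaw": 1},{"tx": 0,"ty": 0,"tz": 35,"rx": 0,"ry": 0,"rz": 0,"jaw": 1},{"tx": 0,"ty": 0,"tz": 20,"rx": 0,"ry": 0,"rz": 0,"jaw": 1},{"tx": 0,"ty": 0,"tz": 10,"rx": 0,"ry": 0,"rz": 0,"jaw": 1}])

```text
clock: 16.1
tcp_pos: [599.6, 48.9, 108.0]
tool_rot: [0.997, 0.081, -0.002, -0.0]
contact_force: [1.1, 0.4, -2.7]
width: 13.4
grip_force: 40.0
```

Emit:
jog_arm(series=[{"tx": 0,"ty": 0,"tz": 0,"rx": 0,"ry": 0,"rz": 0,"jaw": 1},{"tx": 0,"ty": 0,"tz": 0,"rx": 0,"ry": 0,"rz": 0,"jaw": 1}])

```text
clock: 16.3
tcp_pos: [602.3, 48.9, 111.2]
tool_rot: [0.997, 0.081, 0.001, 0.0]
contact_force: [0.4, 0.2, -2.7]
width: 13.9
grip_force: 40.0
```

```bash
python3 - <<'E'
from h import *
todo(600.2,50.3,82,.1667)
im=env.capture("scene");cv2.imwrite("pics/s8.png",im[:,:,::-1])
p,r=tool();
NE=[[75,22,0],[75,6,0],[75,-6,0],[75,-22,0],[51,6,5],[51,-6,5]]
print("expected notch-end px in 4x crop(300,200)",np.round((proj("scene",frame(p[0],p[1],.1667,NE,p[2]-30))-[300,200])*6).tolist())
print("bed rim inner far corners, pin",np.round((proj("scene",frame(600.3,51.1,.165,[[78,24.5,8],[78,-24.5,8],[61,0,12],[-78,24.5,8],[-78,-24.5,8]],52))-[300,200])*6).tolist())
cv2.imwrite("pics/c8.png",cv2.resize(im[200:300,300:400,::-1],(600,600),interpolation=cv2.INTER_CUBIC))
E
```

```text
at [602.3  48.9 111.2] yaw 0.1628 tilt 0.09 | first rz -0.22 then tx ty tz [-1.8 -1.7 29.2]
expected notch-end px in 4x crop(300,200) [[473.0, 508.0], [440.0, 524.0], [415.0, 537.0], [381.0, 554.0], [400.0, 478.0], [375.0, 490.0]]
bed rim inner far corners, pin [[480.0, 546.0], [379.0, 598.0], [402.0, 538.0], [237.0, 328.0], [140.0, 371.0]]
```

View pics/c8.png

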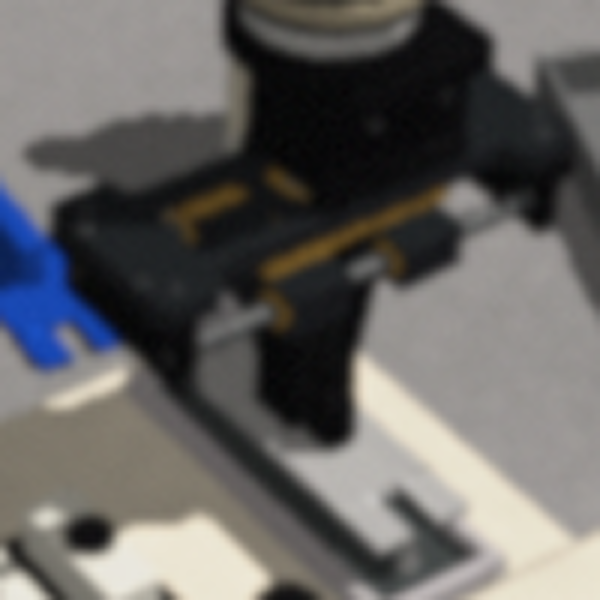

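The new blade is held level over the bed with its notch end over the pin end. By the fits and the picture it sits about 1.5–2 mm towards -x in the grip, so I'll aim the TCP at (602, 50.7).

Emit:
jog_arm(series=[{"tx": 0,"ty": -1.8,"tz": 0,"rx": 0,"ry": 0,"rz": -0.2,"jaw": 1},{"tx": 0,"ty": 0,"tz": 8,"rx": 0,"ry": 0,"rz": 0,"jaw": 1},{"tx": 0,"ty": 0,"tz": 5,"rx": 0,"ry": 0,"rz": 0,"jaw": 1},{"tx": 0,"ty": 0,"tz": 0,"rx": 0,"ry": 0,"rz": 0,"jaw": 1},{"tx": 0,"ty": 0,"tz": 0,"rx": 0,"ry": 0,"rz": 0,"jaw": 1}])

```text
clock: 16.85
tcp_pos: [601.1, 51.3, 97.0]
tool_rot: [0.997, 0.083, -0.0, -0.0]
contact_force: [0.1, 0.0, -2.0]
width: 13.9
grip_force: 40.0
```

```bash
python3 - <<'E'
from h import *
todo(602,50.7,82,.166)
print(env.sense()["contact_force"])
E
```

```text
at [601.1  51.3  97. ] yaw 0.1667 tilt 0.04 | first rz 0.04 then tx ty tz [ 0.8  0.8 15. ]
[ 0.07792573  0.00752316 -2.00969784]
```

Emit:
jog_arm(series=[{"tx": 0.7,"ty": 0.7,"tz": 3,"rx": 0,"ry": 0,"rz": 0,"jaw": 1},{"tx": 0,"ty": 0,"tz": 2,"rx": 0,"ry": 0,"rz": 0,"jaw": 1},{"tx": 0,"ty": 0,"tz": 2,"rx": 0,"ry": 0,"rz": 0,"jaw": 1},{"tx": 0,"ty": 0,"tz": 2,"rx": 0,"ry": 0,"rz": 0,"jaw": 1},{"tx": 0,"ty": 0,"tz": 0,"rx": 0,"ry": 0,"rz": 0,"jaw": 1}])

```text
clock: 17.35
tcp_pos: [601.8, 50.7, 88.0]
tool_rot: [0.997, 0.083, -0.0, -0.0]
contact_force: [-0.1, 0.3, -2.7]
width: 13.4
grip_force: 40.0
```

The underside is at about 58 mm, already below the rim and the pin top, with no contact force. Continue down.

Emit:
jog_arm(series=[{"tx": 0,"ty": 0,"tz": 2,"rx": 0,"ry": 0,"rz": 0,"jaw": 1},{"tx": 0,"ty": 0,"tz": 1.5,"rx": 0,"ry": 0,"rz": 0,"jaw": 1},{"tx": 0,"ty": 0,"tz": 1,"rx": 0,"ry": 0,"rz": 0,"jaw": 1},{"tx": 0,"ty": 0,"tz": 0,"rx": 0,"ry": 0,"rz": 0,"jaw": 1}])

```text
clock: 17.75
tcp_pos: [602.0, 50.7, 83.7]
tool_rot: [0.997, 0.083, -0.0, -0.0]
contact_force: [0.2, -0.5, -3.7]
width: 13.6
grip_force: 40.0
```

Emit:
jog_arm(series=[{"tx": 0,"ty": 0,"tz": 0.7,"rx": 0,"ry": 0,"rz": 0,"jaw": 1},{"tx": 0,"ty": 0,"tz": 0,"rx": 0,"ry": 0,"rz": 0,"jaw": 1}])

```text
clock: 17.95
tcp_pos: [602.1, 50.7, 83.1]
tool_rot: [0.997, 0.083, -0.0, -0.0]
contact_force: [-0.5, 0.6, -2.1]
width: 13.8
grip_force: 40.0
```

Emit:
jog_arm(series=[{"tx": 0,"ty": 0,"tz": 0.7,"rx": 0,"ry": 0,"rz": 0,"jaw": 1},{"tx": 0,"ty": 0,"tz": 0,"rx": 0,"ry": 0,"rz": 0,"jaw": 1}])

```text
clock: 18.15
tcp_pos: [602.2, 50.7, 82.6]
tool_rot: [0.997, 0.083, 0.0, 0.0]
contact_force: [0.2, 0.8, -1.9]
width: 13.7
grip_force: 40.0
```

Emit:
jog_arm(series=[{"tx": 0,"ty": 0,"tz": 0,"rx": 0,"ry": 0,"rz": 0,"jaw": 0.5},{"tx": 0,"ty": 0,"tz": 0,"rx": 0,"ry": 0,"rz": 0,"jaw": 0.5},{"tx": 0,"ty": 0,"tz": 0,"rx": 0,"ry": 0,"rz": 0,"jaw": 0.5},{"tx": 0,"ty": 0,"tz": 0,"rx": 0,"ry": 0,"rz": 0,"jaw": 0.5}])

```text
clock: 18.55
tcp_pos: [602.3, 50.7, 82.7]
tool_rot: [0.997, 0.083, 0.0, 0.0]
contact_force: [0.2, 0.8, -0.1]
width: 37.6
grip_force: 0.0
```

Emit:
jog_arm(series=[{"tx": 0,"ty": 0,"tz": -15,"rx": 0,"ry": 0,"rz": 0,"jaw": 0.5},{"tx": 0,"ty": 0,"tz": -25,"rx": 0,"ry": 0,"rz": 0,"jaw": 0.6},{"tx": 0,"ty": 0,"tz": -25,"rx": 0,"ry": 0,"rz": 0,"jaw": 1},{"tx": 0,"ty": 0,"tz": 0,"rx": 0,"ry": 0,"rz": 0,"jaw": 1},{"tx": 0,"ty": 0,"tz": 0,"rx": 0,"ry": 0,"rz": 0,"jaw": 1}])

```text
clock: 19.05
tcp_pos: [602.5, 50.7, 148.7]
tool_rot: [0.997, 0.083, 0.001, 0.0]
contact_force: [-0.2, 0.1, -0.1]
width: 19.5
grip_force: 0.0
```

```bash
python3 - <<'E'
from h import *
c,s=np.cos(.166),np.sin(.166)
# key_round top in the cutter frame (0,-16); use bed estimate (600.2,50.7) -> y offset -104
x,y=600.3+104*s,50.8-104*c
print("cutter-based",frame(614.8,-35.7,.165,[[0,-16,74]]),"bed-based",x,y)
todo(x,y,130,.166)
m=sil("worn_blade",dict(scene=(352,278)))
m=m or sil("new_blade",dict(scene=(352,278)))
for k in m: print(k,fit(m,[600,51,.166],BL,52))
env.capture("scene")
for d in env.silhouettes("key_round","scene")[:1]:
    mm=d["region"].astype(np.float32);print(d["score"],fit({"scene":mm},[x,y,.166],[box(-30,30,-12,12,-20,0)],74))
E
```

```text
cutter-based [[617.4280373  -51.48269369  74.        ]] bed-based 617.4848213737475 -51.77037542269399
at [602.5  50.7 148.7] yaw 0.1667 tilt 0.13 | first rz 0.04 then tx ty tz [ -2.2 103.5  18.7]
scene ([np.float64(601.4281632328269), np.float64(50.33251118286292), np.float64(0.15991787525463766)], np.float64(0.20126836001873016))
0.65 ([np.float64(623.402519826617), np.float64(-51.868140285187316), np.float64(0.13625563217777895)], np.float64(0.06781161576509476))
```

The new blade is home: the fit gives (601.4, 50.3), yaw 0.16. Next, press the round key with the fingers shut.

Emit:
jog_arm(series=[{"tx": 0,"ty": 35,"tz": 0,"rx": 0,"ry": 0,"rz": 0,"jaw": 1},{"tx": 0,"ty": 35,"tz": 0,"rx": 0,"ry": 0,"rz": 0,"jaw": 1},{"tx": 0,"ty": 33.5,"tz": 0,"rx": 0,"ry": 0,"rz": 0,"jaw": 1},{"tx": -1,"ty": 0,"tz": 20,"rx": 0,"ry": 0,"rz": 0,"jaw": 1},{"tx": 0,"ty": 0,"tz": 15,"rx": 0,"ry": 0,"rz": 0,"jaw": 1}])

```text
clock: 19.85
tcp_pos: [617.9, -52.7, 111.2]
tool_rot: [0.997, 0.082, -0.0, -0.0]
contact_force: [-0.9, -0.2, -0.6]
width: 0.6
grip_force: 0.0
```

Emit:
jog_arm(series=[{"tx": 0,"ty": 0,"tz": 0,"rx": 0,"ry": 0,"rz": 0,"jaw": 1},{"tx": 0,"ty": 0,"tz": 0,"rx": 0,"ry": 0,"rz": 0,"jaw": 1}])

```text
clock: 20.05
tcp_pos: [617.6, -50.6, 111.6]
tool_rot: [0.996, 0.084, -0.001, -0.0]
contact_force: [0.6, -0.1, -0.2]
width: 0.5
grip_force: 0.0
```

```bash
python3 - <<'E'
from h import *
todo(618,-51.7,80,.166)
print(env.sense()["width"])
E
```

```text
at [617.6 -50.6 111.6] yaw 0.1676 tilt 0.13 | first rz 0.09 then tx ty tz [ 0.2  1.1 31.6]
0.49839877982679953
```

Emit:
jog_arm(series=[{"tx": 0,"ty": 0.6,"tz": 8,"rx": 0,"ry": 0,"rz": 0,"jaw": 1},{"tx": 0,"ty": 0,"tz": 6,"rx": 0,"ry": 0,"rz": 0,"jaw": 1},{"tx": 0,"ty": 0,"tz": 5,"rx": 0,"ry": 0,"rz": 0,"jaw": 1},{"tx": 0,"ty": 0,"tz": 5,"rx": 0,"ry": 0,"rz": 0,"jaw": 1},{"tx": 0,"ty": 0,"tz": 0,"rx": 0,"ry": 0,"rz": 0,"jaw": 1}])

```text
clock: 20.55
tcp_pos: [618.3, -51.9, 87.9]
tool_rot: [0.997, 0.083, -0.0, -0.0]
contact_force: [1.2, 1.6, 1.7]
width: 0.4
grip_force: 0.5
```

Emit:
jog_arm(series=[{"tx": 0,"ty": 0,"tz": 4,"rx": 0,"ry": 0,"rz": 0,"jaw": 1},{"tx": 0,"ty": 0,"tz": 2,"rx": 0,"ry": 0,"rz": 0,"jaw": 1},{"tx": 0,"ty": 0,"tz": 1,"rx": 0,"ry": 0,"rz": 0,"jaw": 1},{"tx": 0,"ty": 0,"tz": 0,"rx": 0,"ry": 0,"rz": 0,"jaw": 1}])

```text
clock: 20.95
tcp_pos: [618.4, -52.0, 81.4]
tool_rot: [0.997, 0.083, -0.0, -0.0]
contact_force: [-0.3, 1.5, 1.6]
width: 0.4
grip_force: 0.9
```

Another 2–3 mm, until the end stop shows in the force.

Emit:
jog_arm(series=[{"tx": 0,"ty": 0,"tz": 1,"rx": 0,"ry": 0,"rz": 0,"jaw": 1},{"tx": 0,"ty": 0,"tz": 1,"rx": 0,"ry": 0,"rz": 0,"jaw": 1},{"tx": 0,"ty": 0,"tz": 0,"rx": 0,"ry": 0,"rz": 0,"jaw": 1}])

```text
clock: 21.25
tcp_pos: [618.4, -52.0, 80.0]
tool_rot: [0.997, 0.083, 0.0, -0.0]
contact_force: [0.1, 1.1, 5.2]
width: 0.5
grip_force: 2.4
```

Force is rising at 80.0, so this is the end stop. Retract and check.

Emit:
jog_arm(series=[{"tx": 0,"ty": 0,"tz": 0.5,"rx": 0,"ry": 0,"rz": 0,"jaw": 1},{"tx": 0,"ty": 0,"tz": 0,"rx": 0,"ry": 0,"rz": 0,"jaw": 1},{"tx": 0,"ty": 0,"tz": -10,"rx": 0,"ry": 0,"rz": 0,"jaw": 1},{"tx": 0,"ty": 0,"tz": -30,"rx": 0,"ry": 0,"rz": 0,"jaw": 1},{"tx": 0,"ty": 0,"tz": -40,"rx": 0,"ry": 0,"rz": 0,"jaw": 1}])

```text
clock: 21.75
tcp_pos: [616.8, -52.2, 157.9]
tool_rot: [0.997, 0.083, -0.003, -0.001]
contact_force: [1.1, 0.2, 0.3]
width: 0.3
grip_force: 0.0
```

Emit:
jog_arm(series=[{"tx": 0,"ty": 0,"tz": -40,"rx": 0,"ry": 0,"rz": 0,"jaw": 1},{"tx": -40,"ty": 0,"tz": -20,"rx": 0,"ry": 0,"rz": 0,"jaw": 1},{"tx": -40,"ty": 0,"tz": -20,"rx": 0,"ry": 0,"rz": 0,"jaw": 1},{"tx": -40,"ty": 0,"tz": 0,"rx": 0,"ry": 0,"rz": 0,"jaw": 1},{"tx": 0,"ty": 0,"tz": 0,"rx": 0,"ry": 0,"rz": 0,"jaw": 1}])

```text
clock: 22.25
tcp_pos: [494.0, -71.5, 239.2]
tool_rot: [0.997, 0.083, -0.003, -0.001]
contact_force: [-0.2, 0.4, 0.4]
width: 0.3
grip_force: 0.0
```

```bash
python3 - <<'E'
from h import *
im=env.capture("scene");cv2.imwrite("pics/s9.png",im[:,:,::-1])
ref=cv2.imread("pics/scene0.png")[:,:,::-1]
for k,yy in(("round",-16),("plain",-50),("rib",-84),("cross",-118)):
    o=[]
    env_d=env.silhouettes("key_"+k,"scene")
    c0=frame(614.8,-35.7,.165,[[0,yy,74]])[0]
    for d in env_d[:3]:
        mm=d["region"].astype(np.float32);c=np.array(np.nonzero(mm)[::-1]).mean(1)
        if np.hypot(*(c-proj("scene",c0)[0]))<20:
            # best height by fit residual
            o=[(h,round(fit({"scene":mm},[c0[0],c0[1],.165],[box(-30,30,-12,12,-h,0)],50+h)[1],3)) for h in(24,10)];break
    patch=lambda I,z:[int(v) for v in I[tuple(np.round(proj("scene",[[c0[0],c0[1],z]])[0][::-1]).astype(int))]]
    print(k,o,int(mm.sum()),c.round(1),"proj up/down",proj("scene",[c0,[c0[0],c0[1],60]]).round(1).tolist())
m=sil("worn_blade",dict(scene=(426,233)));print([fit(v and {k:m[k]},[483,347,-.2],BL,5) for k,v in [(k,1) for k in m]])
print(env.sense()["contact_force"],env.sense()["tcp_pos"],env.sense()["clock"])
cv2.imwrite("pics/c9.png",np.hstack([cv2.resize(I[250:330,250:350,::-1],(400,320),interpolation=cv2.INTER_CUBIC) for I in(ref,im)]))
E
```

```text
round [(24, np.float64(0.642)), (10, np.float64(0.199))] 231 [315.5 296.3] proj up/down [[314.1, 288.8], [314.1, 293.3]]
plain [(24, np.float64(0.171)), (10, np.float64(0.151))] 330 [302.1 299.6] proj up/down [[301.4, 294.8], [301.5, 299.3]]
rib [(24, np.float64(0.101)), (10, np.float64(0.209))] 370 [289.1 305.7] proj up/down [[288.3, 300.9], [288.5, 305.5]]
cross [(24, np.float64(0.089)), (10, np.float64(0.26))] 416 [276.  312.3] proj up/down [[274.8, 307.3], [275.1, 311.8]]
[([np.float64(480.8450550817766), np.float64(345.9385197122297), np.float64(-0.261987740158127)], np.float64(0.37229567766189575))]
[-0.07529118 -1.0719236  -0.91316811] [501.1976816  -72.19478178 238.73025874] 22.6
```

The round key is down: its mask shrank from 346 to 231 px and its centroid sits low. The plain key's centroid offset now matches the up keys. Both blades are in place and the arm is clear, so I'm handing in.

```bash
python3 -c "
from plant import env
print(env.hand_in())"
```

```text
the job is handed in; nothing more can be done
None
```

The job is handed in, but the judge gave no verdict: by my measurements the worn blade lies in the tray, the new blade is home in the bed over the pin, the round key is latched down and the plain key is up.

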